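Present a stone pestle to the recording camera

TASK

Pick up the carrying tray by its overhead handle and, keeping it nearly level, roll the loose stone pestle to the middle of the tray without ever letting it knock against an end rail or fall out. Hold the tray in the air over the camera stand's base plate, square with the plate and with the pestle at lens height, the pestle kept at the middle of the tray for at least five seconds while it is recorded; leave the other things on the table alone. Finish there, still holding the tray in the air before the camera.

Things in the scene. Friction and masses are not known exactly. Their poses are not given: they have to be found in the camera images.
- tray: loose light-wood tote tray, 200 mm (its x) by 300 mm (its y), nominal 0.35 kg. Origin at the centre of its underside, z up. Flat floor 6 mm thick; rails on all four sides stand 20 mm above the floor. The end rails are the two at y = +-144 mm (inner faces). Two posts at x = +-97 mm, y = 0 carry an overhead handle bar along the tray's x. It starts standing flat on the table
- tray_mid (a point): centre of the tray floor's upper face, 6 mm above the tray's origin; axes as the tray's. Inside the rails the floor measures 188 mm (x) by 288 mm (y)
- tray_grip (a point): centre of the dark wooden handle bar, 114 mm above the tray's origin; axes as the tray's. The bar runs along the tray's x, 20 mm wide (y), 24 mm high (z), 188 mm free between the posts; its underside is 96 mm above the floor. Grip it at its middle from above, fingers closing along the tray's y; at 50 N it holds, but the tray sags up to about 0.03 rad with the load
- pestle: loose grey pestle of light porous stone: solid round bar, hemispherical ends, radius 22 mm, 150 mm long, nominal 0.3 kg. Origin at the middle of its axis; x runs along it, y and z turn as it rolls. Lies on the tray floor parallel to the tray's x, rolls almost freely along the tray's y at about 2/3 g x tilt. Starts at rest 50 to 85 mm from mid on the tray's +y side; touches an end rail at 122 mm
- stand: fixed recording stand. Origin at the centre of the underside of its grey base plate, 200 mm (x) by 300 mm (y), the tray's outline, 8 mm thick, with a white cross at its middle. A black camera on a column 250 mm beyond the plate's middle on its +x side looks along -x; lens front at x = 194 mm, lens axis 120 mm, camera top 173 mm above the table. The tray's x goes parallel to the stand's x
- stand_focus (a point): focus point of the camera: above the middle of the base plate, on the lens axis, 120 mm above the table; axes as the stand's. The pestle's centre belongs here
- handstone: bystander: flat reddish round stone, 112 mm across, 40 mm high, origin under its centre
- jar: bystander: small clear jar, 56 mm across, 75 mm high, origin under its centre
- findsbox: bystander: open cardboard box 130 by 180 by 45 mm, origin under its centre
Things that resemble listed ones, but are neither listed nor needed, are in the scene too. There is more than one size of the pestle; the job needs the largest.

How it is judged:
By the outcome, as a careful person would: the job done as asked, in the order asked, and still so for the second after the job is handed in, while the arm keeps its last pose, push and grip.
It also fails if it takes over 61 s, if anything falls off the work surface, if the arm or the gripper's body presses on something with over 40 N, if the wrist force passes 120 N, or if a joint passes its speed limit or range.

ROBOT

A 7-joint arm with a two-finger parallel gripper is mounted at the origin on the work surface. World frame = base frame: x ahead of the robot, y to its left, z up, the work surface at z = 0. Lengths are in m, angles in rad, forces in N, time in s.
With the tool pointing down it reaches from about 0.425 to 0.875 m from the base axis. Payload 4.7 kg.
Tool frame: the origin (TCP) lies between the finger pads; the fingertips stand 11 mm ahead of it and the grasp point (between the pads) lies 8 mm behind it; z points along the fingers, y is the line along which they close (so a half turn about z gives the same grasp; the last joint's range is limited). The gripper opens to 87 mm and grips with 3 to 60 N. Pads are 19 mm wide; open, the fingers measure 117 mm over their backs; the gripper's body (75 mm by 190 mm) begins 51 mm behind the grasp point.
Start: joints at [-1.205, 0.321, -0.07, 1.45, 0.023, 1.371, -0.057], TCP at [0.224, 0.61, 0.234] pointing down, gripper open.
Joint ranges: [-2.86, 2.86], [-0.3, 2.09], [-1.38, 1.24], [0.06, 2.45], [-1.56, 4.7], [0.09, 2.05], [-2.69, 2.69]. Speed limits (rad/s): [2.57, 2.57, 3.14, 3.14, 3.14, 3.14, 3.14].

INTERFACE

Orientations are given as a rotation vector (axis times angle).
In Python, from bench import ctrl gives the robot as it stands. The module is installed in compiled form; this text tells all that it offers.
- The arm moves only by the shell command python3 -m inch 'ROWS' [FORCE]. ROWS is JSON, a list of rows, each an object with "slide": the shift along the tool's x, y, z scaled (see below), a list of three; "angular": the turn, a rotation vector about the tool's x, y, z scaled (see below), a list of three; "claw": the opening, from -1 (shut) to 1 (fully open). In form: [{"slide": [tx, ty, tz], "angular": [rx, ry, rz], "claw": claw}, ...]. A call has 1 to 10 rows; each row is the pose to reach, as a shift and turn from the pose commanded when the call began, along the tool's axes at that moment; what a row does not reach only later rows make up. The controller multiplies each number of a shift by 0.25 m and each number of a turn by 30 degrees. A row lasts 1/10 s, in which the tool goes at most 50 mm and 8.59 degrees, less where a joint would pass 70% of its speed; a pose out of reach is approached as far as the arm can. A call with a number of a shift or a turn outside -1 to 1 is refused whole. A call with a gripper value outside its range is refused whole. The fingers move at their own pace and stop on an object; FORCE is the grip in N (left out, the last holds). Time passes only in rows, so rows that repeat a pose let the fingers close. It gives the time, the measured TCP pose, the force, the opening and the grip force at its end, in the units of the state.
- ctrl.get_state(): the state, without advancing time (a new reading comes with each control period).
- ctrl.get_image(name): name is "scene" or "top"; returns a dict with "color" (400x640x3 uint8, red, green, blue), "depth" (400x640 float32, m along the optical axis (not along the pixel's ray), 0 where there is no reading), "camera_matrix" (3x3 intrinsics, pixels), "extrinsics" (4x4, takes a point from camera to world coordinates). Camera axes: x right, y up, looking along -z (the intrinsics and any distortion apply to the point x, -y, -z); pixel columns grow to the right and rows downward; lengths in m; the calibration is good to about 2 mm. A picture is of the moment at which its call begins.
- ctrl.close_job(): hands the job in; it is judged then, once.
Trained networks look in the newest picture that a camera, given by its name, has taken for a name from the list of things; names that differ only in an ending like _2 or _b are one class to them, and where a whole thing is asked for, a point or a joint stands for the part that bears it (a point fixed in the world has none). Each returns a list of dicts, best first, with "confidence" (0 to 1); they miss things now and then, are a little off and sometimes report something else, mostly with a low value. They report only what shows in the picture. A call takes as long as a camera call. They do not tell look-alikes from the thing itself.
- ctrl.find_in(query, camera): "bbox" ([centre column, centre row, width, height] in pixels, round what is visible of it).
- ctrl.outline_of(query, camera): "mask" (400x640 bool, what is visible of it) and "bbox" ([centre column, centre row, width, height] in pixels, round what is visible of it).
The state is a dict: "time": time; "joint_positions": joint angles; "qd": joint speeds; "joint_torque": joint torques, N m; "position": TCP position; "tool_rot": TCP orientation; "ft_force": force on the tool from outside, world axes, zero at the start; "torque": the same for the moment, N m; "grip_width": opening from 0.0 (shut) to 1.0 (fully open); "grip_force": force on a finger pad.
Only numpy, scipy, OpenCV 4.12 (cv2) and the standard library are available. Lean on these libraries where they do the work, as an engineer would, in place of code of your own. Each camera call takes 0.05 s, during which the arm holds its last target. There are 200 camera calls.

## Working session

There is one attempt and no reset: what is moved stays moved. The work goes in short steps, Python scripts to look and compute and a shell command to move; the robot and the scene stay as the last step left them, time stands still between calls to the robot, and variables do not carry over. Pictures are saved under pics/ and viewed, at most 10 in all, crops included, and the job is handed in when it is done.

```bash
mkdir -p pics
cat > h.py <<'E'
import numpy as np, cv2
from scipy.spatial.transform import Rotation as R
from bench import ctrl
def cloud(im):
    d=im["depth"]; K=im["camera_matrix"]; v,u=np.mgrid[0:400,0:640]
    P=np.stack([(u-K[0,2])/K[0,0]*d,-(v-K[1,2])/K[1,1]*d,-d],-1)
    E=im["extrinsics"]; return P@E[:3,:3].T+E[:3,3]
def save(im,n,crop=None,s=1):
    c=im["color"][:,:,::-1]
    if crop: c=c[crop[1]:crop[3],crop[0]:crop[2]]
    cv2.imwrite("pics/"+n,cv2.resize(c,None,fx=s,fy=s))
E
cat > look.py <<'E'
from h import *
import pickle
D={}
for n in("scene","top"):
    im=ctrl.get_image(n); D[n]=im; save(im,n+"0.png",s=1.25)
    P=cloud(im)
    for q in("tray","pestle","stand","handstone","jar","findsbox"):
        for o in ctrl.outline_of(q,n)[:4]:
            m=o["mask"]&(im["depth"]>0); p=P[m]
            if len(p): print(n,q,round(o["confidence"],2),np.round(o["bbox"]).astype(int),"med",np.median(p,0).round(3),"min",np.percentile(p,2,0).round(3),"max",np.percentile(p,98,0).round(3))
pickle.dump(D,open("d.pkl","wb"))
s=ctrl.get_state(); print(s)
E
python3 look.py
```

```text
scene tray 0.85 [351 170 102  91] med [0.523 0.193 0.009] min [0.422 0.055 0.003] max [0.62  0.352 0.129]
scene pestle 0.86 [419 176  34  23] med [0.723 0.309 0.031] min [0.671 0.298 0.013] max [0.774 0.329 0.039]
scene pestle 0.74 [368 146  27  19] med [0.516 0.285 0.05 ] min [0.462 0.277 0.046] max [0.575 0.296 0.056]
scene pestle 0.71 [326 124  14  28] med [0.334 0.307 0.032] min [0.287 0.273 0.003] max [0.37  0.347 0.039]
scene stand 0.71 [292 287 151 135] med [ 0.605 -0.259  0.009] min [ 0.465 -0.373  0.004] max [ 0.837 -0.089  0.171]
scene handstone 0.94 [370 244  36  39] med [ 0.725 -0.012  0.036] min [ 0.675 -0.056  0.019] max [0.773 0.04  0.043]
scene jar 0.68 [386 101  14  25] med [0.459 0.501 0.056] min [0.43  0.488 0.007] max [0.48  0.537 0.081]
scene findsbox 0.78 [160 333  87  90] med [ 0.418 -0.562  0.005] min [ 0.357 -0.644 -0.   ] max [ 0.493 -0.47   0.046]
top tray 0.82 [242 209  93  64] med [0.519 0.192 0.007] min [ 0.421  0.06  -0.001] max [0.616 0.35  0.128]
top tray 0.26 [464 242  61  43] med [ 0.424 -0.564  0.005] min [ 0.357 -0.647 -0.003] max [ 0.488 -0.464  
[... 894 characters left out ...]
{'time': 0.7, 'joint_positions': array([-1.20490474,  0.32098902, -0.07007516,  1.45050294,  0.02261399,
        1.37080912, -0.05690783]), 'qd': array([-0.00194939,  0.00201029, -0.00157158, -0.00013736, -0.00023442,
       -0.00175857, -0.00010856]), 'joint_torque': array([ 4.73582004e-04, -4.90952969e+01, -4.03029509e-01, -3.12703300e+01,
       -6.38899114e-02,  3.34358448e-02,  2.82855927e-05]), 'position': array([0.2240247 , 0.61019057, 0.233592  ]), 'tool_rot': array([5.49748756e-01, 3.09303776e+00, 1.05322902e-04]), 'ft_force': array([-0.37211767, -0.5517222 ,  0.2622626 ]), 'torque': array([-0.01417143,  0.01272734, -0.04025448]), 'grip_force': 0.0, 'grip_width': 1.0022682454796943}
```

View pics/scene0.png

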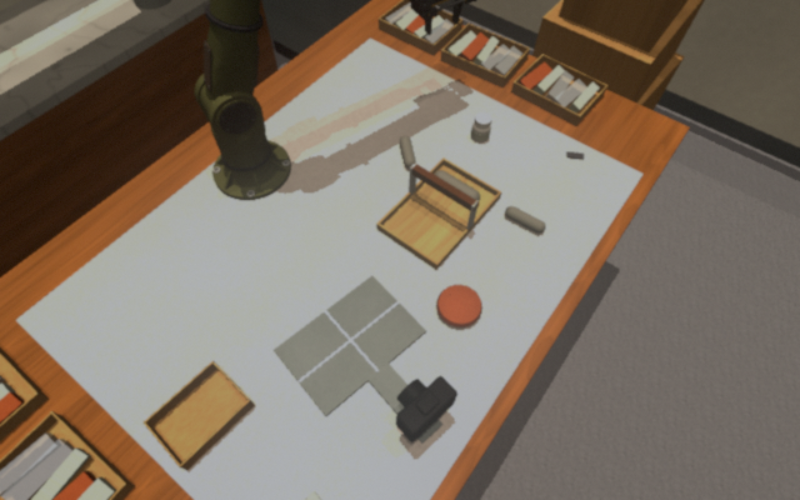

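```bash
cat > m.py <<'E'
from h import *
import pickle
D=pickle.load(open("d.pkl","rb"))
c=D["scene"]; save(c,"crop.png",(280,100,440,220),5)
Pc={n:cloud(D[n]) for n in D}
def sel(P,lo,hi):
    p=P.reshape(-1,3); return p[((p>lo)&(p<hi)).all(1)]
for n in D:
    P=Pc[n]
    b=sel(P,[.38,.0,.10],[.66,.4,.14]); r=cv2.minAreaRect((b[:,:2]*1000).astype(np.float32)); print(n,"handle",len(b),r, b[:,2].max().round(3))
    b=sel(P,[.38,.0,.018],[.66,.4,.03]); r=cv2.minAreaRect((b[:,:2]*1000).astype(np.float32)); print(n,"rails",len(b),r)
    b=sel(P,[.43,.23,.042],[.6,.33,.06]); r=cv2.minAreaRect((b[:,:2]*1000).astype(np.float32)); print(n,"pestle",len(b),r,b[:,2].max())
    # plate grey
    b=sel(P,[.42,-.42,.004],[.78,-.05,.014]); r=cv2.minAreaRect((b[:,:2]*1000).astype(np.float32)); print(n,"plate",len(b),r)
    b=sel(P,[.62,-.42,.13],[.95,-.05,.19]); r=cv2.minAreaRect((b[:,:2]*1000).astype(np.float32)); print(n,"cam",len(b),r,b.min(0),b.max(0))
    # white cross
    col=D[n]["color"].reshape(-1,3); p=P.reshape(-1,3)
    m=((p>[.42,-.42,.002])&(p<[.78,-.05,.016])).all(1)&(col.min(1)>190); print(n,"cross",m.sum(),p[m].mean(0))
E
python3 m.py
```

```text
scene handle 591 ((520.8934326171875, 204.32630920410156), (25.9034423828125, 200.5341339111328), 88.22889709472656) 0.133
scene rails 637 ((520.1218872070312, 206.14996337890625), (305.2524719238281, 202.93716430664062), 88.61522674560547)
scene pestle 255 ((517.370361328125, 288.3282470703125), (141.68301391601562, 31.88712501525879), 0.012960217893123627) 0.05685411625138492
scene plate 7969 ((600.5050048828125, -234.71975708007812), (359.533935546875, 368.8745422363281), 0.2623078227043152)
scene cam 1400 ((797.2711181640625, -275.1996154785156), (120.1680908203125, 80.70459747314453), 78.53619384765625) [ 0.75534612 -0.34060961  0.13000402] [ 0.84707588 -0.21623186  0.17877204]
scene cross 0 [nan nan nan]
top handle 459 ((518.5946044921875, 203.50057983398438), (23.21796226501465, 198.83346557617188), 88.34324645996094) 0.135
top rails 501 ((519.7306518554688, 204.59429931640625), (301.1061096191406, 200.52450561523438), 88.36632537841797)
top pestle 362 ((516.41162109375, 285.4933166503906), (39.36835479736328, 140.90069580078125), 88.03253936767578) 0.05579902440985718
top plate 5183 ((600.1397094726562, -235.3047332763672), (369.37493896484375, 359.3635559082031), 89.98947143554688)
top cam 779 ((795.8093872070312, -274.5743408203125), (120.33264923095703, 80.9251480102539), 76.8157958984375) [ 0.75231344 -0.33872018  0.13000196] [ 0.8473978  -0.21669266  0.18140622]
top cross 0 [nan nan nan]m.py:18: RuntimeWarning: Mean of empty slice.
  m=((p>[.42,-.42,.002])&(p<[.78,-.05,.016])).all(1)&(col.min(1)>190); print(n,"cross",m.sum(),p[m].mean(0))
  ret = um.true_divide(
```

View pics/top0.png

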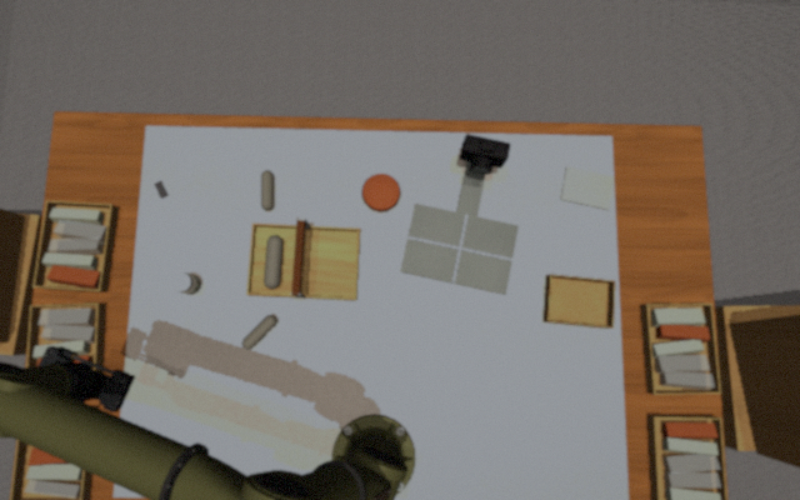

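View pics/crop.png

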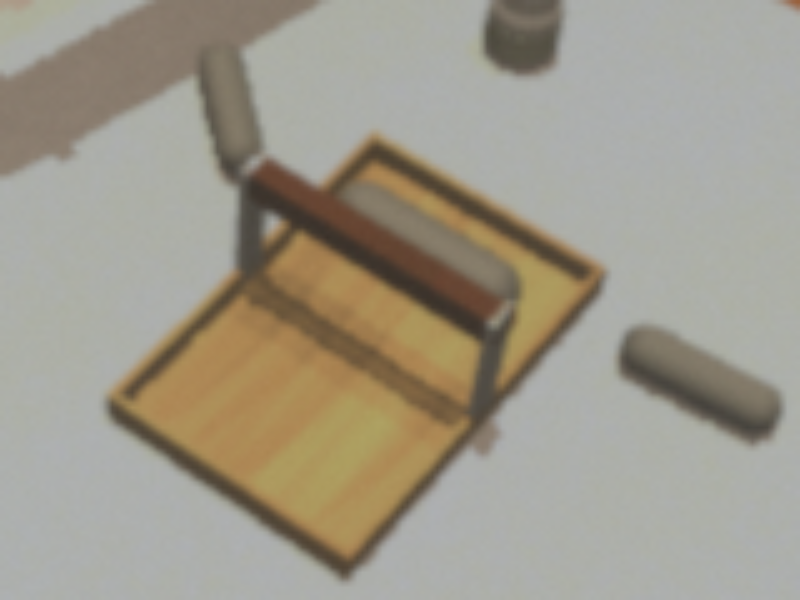

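The scene crop shows the tray at raw pixel (351,170) on the scene image, with the pestle inside it at (368,146) on the +y side. Look-alike pestles lie on the table at (419,176) and (326,124). The tray look-alike is the findsbox at (160,333). I choose the tray with the handle and the largest pestle inside it.

```bash
cat > st.py <<'E'
from h import *
import pickle
from scipy.optimize import minimize
D=pickle.load(open("d.pkl","rb"))
for n in D:
    P=cloud(D[n]).reshape(-1,3); g=D[n]["color"].reshape(-1,3).astype(float).mean(1)
    m=((P>[.40,-.45,-.01])&(P<[.72,-.03,.02])).all(1); p=P[m];gg=g[m]
    th,_=cv2.threshold(gg.astype(np.uint8),0,255,cv2.THRESH_OTSU); lab=gg<th
    def cost(v):
        c,s=np.cos(v[2]),np.sin(v[2]); q=p[:,:2]-v[:2]; x=c*q[:,0]+s*q[:,1]; y=-s*q[:,0]+c*q[:,1]
        d=np.maximum(abs(x)-.1,abs(y)-.15); f=1/(1+np.exp(d/.002))
        w=~((x>.09)&(abs(y)<.06)); return (w*(f-lab)**2).mean()
    best=min((minimize(cost,[.59,-.245,a],method="Nelder-Mead",options=dict(initial_simplex=[[.59,-.245,a],[.61,-.245,a],[.59,-.22,a],[.59,-.245,a+.1]])) for a in(-.3,-.2,-.1)),key=lambda r:r.fun)
    v=best.x; print(n,th,v.round(4),np.degrees(v[2]).round(2),best.fun, "camfront",v[:2]+.25*np.array([np.cos(v[2]),np.sin(v[2])]))
    # tray fit by outer outline
    m=((P>[.38,.0,-.01])&(P<[.66,.4,.14])).all(1)
    for lo,hi in((.105,.14),(.018,.03)):
        b=P[m&(P[:,2]>lo)&(P[:,2]<hi)]
        print(np.mean([np.percentile(b,1,0),np.percentile(b,99,0)],0).round(4))
E
python3 st.py
python3 - <<'E'
from h import *
s=ctrl.get_state(); r=R.from_rotvec(s["tool_rot"]); d=r.inv().apply(np.array([.520,.204,.2336])-s["position"]); print(d/.25, r.as_matrix().round(3))
E
```

```text
scene 149.0 [ 0.5674 -0.2308 -0.1972] -11.3 0.034907763135784566 camfront [ 0.81257283 -0.27981594]
[0.5208 0.2039 0.1184]
[0.5207 0.2053 0.024 ]
top 135.0 [ 0.5662 -0.231  -0.1947] -11.15 0.0359486308255785 camfront [ 0.81148581 -0.27931383]
[0.5181 0.2037 0.1194]
[0.5193 0.2039 0.024 ]
[-1.67126699e+00 -1.11729185e+00 -1.04405705e-05] [[-0.939  0.345  0.   ]
 [ 0.345  0.939  0.   ]
 [-0.     0.    -1.   ]]
```

```bash
python3 -m inch '[{"slide":[-0.15,-0.1,0],"angular":[0,0,-0.1],"claw":1},{"slide":[-0.3,-0.2,0],"angular":[0,0,-0.3],"claw":1},{"slide":[-0.5,-0.33,0],"angular":[0,0,-0.5],"claw":1},{"slide":[-0.66,-0.44,0],"angular":[0,0,-0.61],"claw":1},{"slide":[-0.83,-0.55,0],"angular":[0,0,-0.61],"claw":1},{"slide":[-0.95,-0.64,0],"angular":[0,0,-0.61],"claw":1},{"slide":[-0.95,-0.64,0],"angular":[0,0,-0.61],"claw":1}]' 50
cat > go.py <<'E'
from h import *
import sys
t=np.array(eval(sys.argv[1])); yaw=np.radians(float(sys.argv[2]))
s=ctrl.get_state(); r=R.from_rotvec(s["tool_rot"])
tgt=R.from_matrix(np.array([[-np.cos(yaw),-np.sin(yaw),0],[-np.sin(yaw),np.cos(yaw),0],[0,0,-1]]))
print("t",s["time"],"pos",s["position"].round(4),"slide",(r.inv().apply(t-s["position"])/.25).round(3),"ang",(np.degrees((r.inv()*tgt).as_rotvec())/30).round(3),"f",s["ft_force"].round(1),"w",s["grip_width"].round(3),s["grip_force"],"j",s["joint_positions"].round(2))
E
python3 go.py "[.520,.204,.106]" -1.6
```

```text
time: 1.4
position: [0.3974, 0.371, 0.2341]
tool_rot: [0.07, 3.138, -0.004]
ft_force: [0.4, -0.1, 0.8]
grip_width: 0.999
grip_force: 0.0Traceback (most recent call last):
  File "go.py", line 6, in <module>
    print("t",s["time"],"pos",s["position"].round(4),"slide",(r.inv().apply(t-s["position"])/.25).round(3),"ang",(np.degrees((r.inv()*tgt).as_rotvec())/30).round(3),"f",s["ft_force"].round(1),"w",s["grip_width"].round(3),s["grip_force"],"j",s["joint_positions"].round(2))
                                                                                                                                                                                                    ^^^^^^^^^^^^^^^^^^^^^
AttributeError: 'float' object has no attribute 'round'
```

```bash
sed -i 's/s\["grip_width"\].round(3)/round(float(s["grip_width"]),3)/' go.py; python3 go.py "[.520,.204,.106]" -1.6
```

```text
t 1.4 pos [0.3974 0.371  0.2341] slide [-0.518 -0.644  0.516] ang [-0.004  0.006 -0.032] f [ 0.4 -0.1  0.8] w 0.999 0.0 j [-0.87  0.09  0.07  1.72 -0.    1.33  0.73]
```

```bash
python3 -m inch '[{"slide":[-0.12,-0.15,0],"angular":[0,0,-0.02],"claw":1},{"slide":[-0.25,-0.3,0],"angular":[0,0,-0.02],"claw":1},{"slide":[-0.37,-0.46,0],"angular":[0,0,-0.02],"claw":1},{"slide":[-0.5,-0.62,0],"angular":[0,0,-0.02],"claw":1},{"slide":[-0.52,-0.645,0],"angular":[0,0,-0.02],"claw":1},{"slide":[-0.52,-0.645,0],"angular":[0,0,-0.02],"claw":1},{"slide":[-0.52,-0.645,0],"angular":[0,0,-0.02],"claw":1},{"slide":[-0.52,-0.645,0],"angular":[0,0,-0.02],"claw":1}]'
python3 go.py "[.520,.204,.106]" -1.6
```

```text
time: 2.2
position: [0.5153, 0.2153, 0.2335]
tool_rot: [-0.028, -3.141, -0.001]
ft_force: [-0.9, 0.4, -0.2]
grip_width: 0.999
grip_force: 0.0
t 2.2 pos [0.5153 0.2153 0.2335] slide [-0.02  -0.045  0.51 ] ang [ 0.002 -0.001  0.019] f [-0.9  0.4 -0.2] w 0.999 0.0 j [-0.65  0.12  0.23  1.69 -0.03  1.33  1.14]
```

```bash
python3 -m inch '[{"slide":[-0.02,-0.045,0],"angular":[0,0,0.02],"claw":1},{"slide":[-0.02,-0.045,0.12],"angular":[0,0,0.02],"claw":1},{"slide":[-0.02,-0.045,0.24],"angular":[0,0,0.02],"claw":1},{"slide":[-0.02,-0.045,0.36],"angular":[0,0,0.02],"claw":0.5},{"slide":[-0.02,-0.045,0.46],"angular":[0,0,0.02],"claw":0.2},{"slide":[-0.02,-0.045,0.51],"angular":[0,0,0.02],"claw":-0.1},{"slide":[-0.02,-0.045,0.51],"angular":[0,0,0.02],"claw":-0.2},{"slide":[-0.02,-0.045,0.51],"angular":[0,0,0.02],"claw":-0.3},{"slide":[-0.02,-0.045,0.51],"angular":[0,0,0.02],"claw":-0.35},{"slide":[-0.02,-0.045,0.51],"angular":[0,0,0.02],"claw":-0.35}]' 20
python3 go.py "[.520,.204,.106]" -1.6
cat > pk.py <<'E'
# tray / pestle tracker: plane fit of the floor + pestle axis, in tray axes anchored at the tool
from h import *
import json,os,sys
s=ctrl.get_state(); r=R.from_rotvec(s["tool_rot"]).as_matrix()
X=-r[:,0]; Y=r[:,1]; Z=-r[:,2]                       # tray axes if rigid with tool
out=[]; 
O=s["position"]+Z*.008-Z*.114                        # tray origin estimate
A=np.stack([X,Y,Z],1)
for n in("scene","top"):
    im=ctrl.get_image(n); t=s["time"]; P=cloud(im).reshape(-1,3); P=P[im["depth"].ravel()>0]
    q=(P-O)@A
    if "-v" in sys.argv: save(im,"v_%s_%.1f.png"%(n,t),s=1.25)
    inx=(abs(q[:,0])<.085)&(abs(q[:,1])<.135)
    fl=q[inx&(q[:,2]>-.012)&(q[:,2]<.020)]; fl=fl[abs(fl[:,2]-np.median(fl[:,2]))<.010]
    # refit
    for _ in range(3):
        G=np.c_[fl[:,:2],np.ones(len(fl))]; c=np.linalg.lstsq(G,fl[:,2],rcond=None)[0]
        fl=fl[abs(fl[:,2]-G@c)<.004]
    h=q[:,2]-(c[0]*q[:,0]+c[1]*q[:,1]+c[2])
    pe=q[inx&(abs(q[:,0])<.07)&(h>.028)&(h<.050)]; hp=h[inx&(abs(q[:,0])<.07)&(h>.028)&(h<.050)]
    ys=np.nan
    if len(pe)>15:
        # circle fit: centre at h=22, r=22 -> solve y0 robustly (side-aware)
        from scipy.optimize import least_squares
        m=pe[:,1]; 
        f=lambda v: np.hypot(m-v[0]-v[1]*pe[:,0],hp-.022)-.022
        S=least_squares(f,[np.median(m),0],loss="soft_l1",f_scale=.002); ys=S.x[0]; sk=S.x[1]
    else: sk=np.nan
    print(n,"t%.2f"%t,"np",len(pe),"y0=%.1fmm"%(ys*1e3),"skew%.2f"%sk,"floor h%.1f"%(c[2]*1e3),"sagx(dz/dy)%.4f dz/dx %.4f"%(c[1],c[0]),"world floor slope y %.4f"%(c[1]+Y[2]))
    if "-l" in sys.argv: print("ends",np.percentile(q[(h>.01)&(h<.03)&(abs(q[:,0])<.12)&(abs(q[:,1])<.17)][:,1],[.5,99.5]))
    out.append(ys)
f="hist.json"; H=json.load(open(f)) if os.path.exists(f) else []
H.append([t]+out); json.dump(H,open(f,"w"))
for a in H[-4:]: print(np.round([a[0]]+[1e3*x for x in a[1:]],1))
print("tool tiltY %.4f X %.4f"%(Y[2],X[2]),"pos",s["position"].round(4),"f",s["ft_force"].round(1),"w",round(float(s["grip_width"]),3),"gf",round(float(s["grip_force"]),1))
E
python3 pk.py -v -l
```

```text
time: 3.2
position: [0.5222, 0.2019, 0.1075]
tool_rot: [0.051, 3.139, 0.002]
ft_force: [-0.1, 0.3, 0.0]
grip_width: 0.447
grip_force: 0.0
t 3.2 pos [0.5222 0.2019 0.1075] slide [0.009 0.008 0.006] ang [ 0.003  0.004 -0.008] f [-0.1  0.3  0. ] w 0.447 0.0 j [-0.62  0.23  0.24  1.84 -0.06  1.08  1.17]
scene t3.20 np 162 y0=86.1mm skew0.05 floor h5.9 sagx(dz/dy)-0.0013 dz/dx -0.0018 world floor slope y 0.0000
ends [-0.14782161  0.15422892]
top t3.20 np 0 y0=nanmm skewnan floor h3.9 sagx(dz/dy)-0.0021 dz/dx -0.0078 world floor slope y -0.0008
ends [-0.14828308  0.15223753]
[ 3.2 86.1  nan]
tool tiltY 0.0013 X 0.0023 pos [0.5222 0.2019 0.1075] f [-0.1  0.3  0. ] w 0.447 gf 0.0
```

```bash
python3 -m inch '[{"slide":[0.008,0.009,0.006],"angular":[0,0,-0.008],"claw":-0.4},{"slide":[0.008,0.009,0.006],"angular":[0,0,-0.008],"claw":-0.45},{"slide":[0.008,0.009,0.006],"angular":[0,0,-0.008],"claw":-0.5},{"slide":[0.008,0.009,0.006],"angular":[0,0,-0.008],"claw":-0.6},{"slide":[0.008,0.009,0.006],"angular":[0,0,-0.008],"claw":-0.8},{"slide":[0.008,0.009,0.006],"angular":[0,0,-0.008],"claw":-1},{"slide":[0.008,0.009,0.006],"angular":[0,0,-0.008],"claw":-1}]' 50
python3 pk.py -l
```

```text
time: 4.0
position: [0.5194, 0.2038, 0.1046]
tool_rot: [0.044, 3.141, 0.0]
ft_force: [-0.1, 0.4, 0.5]
grip_width: 0.221
grip_force: 50.0
scene t4.00 np 160 y0=81.8mm skew0.15 floor h8.9 sagx(dz/dy)0.0022 dz/dx 0.0011 world floor slope y 0.0023
ends [-0.14986146  0.15215226]
top t4.00 np 0 y0=nanmm skewnan floor h6.9 sagx(dz/dy)0.0002 dz/dx -0.0008 world floor slope y 0.0003
ends [-0.14965496  0.15080203]
[ 3.2 86.1  nan]
[ 4.  81.8  nan]
tool tiltY 0.0001 X 0.0000 pos [0.5194 0.2038 0.1046] f [-0.1  0.4  0.5] w 0.221 gf 50.0
```

View pics/v_scene_3.2.png

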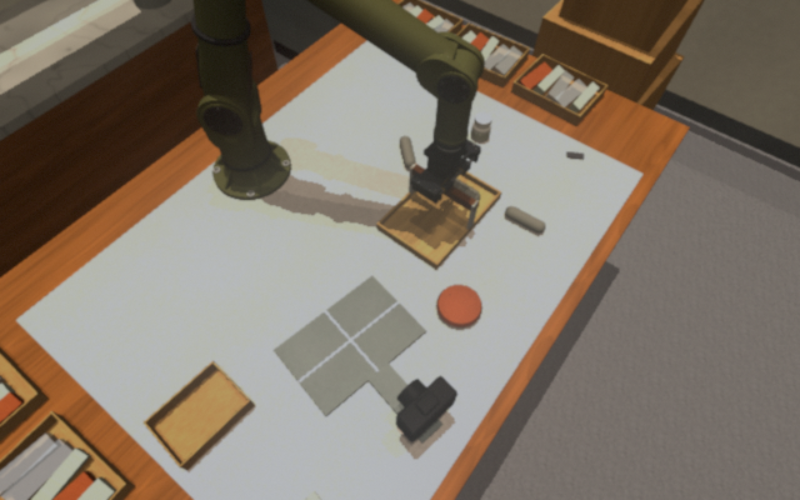

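```bash
python3 -m inch '[{"slide":[0,0,-0.03],"angular":[-0.04,0,0],"claw":-1},{"slide":[0,0,-0.08],"angular":[-0.07,0,0],"claw":-1},{"slide":[0,0,-0.12],"angular":[-0.07,0,0],"claw":-1}]'
python3 pk.py -l
```

```text
time: 4.4
position: [0.5194, 0.2023, 0.1352]
tool_rot: [0.047, 3.141, 0.057]
ft_force: [0.2, -0.0, -5.2]
grip_width: 0.224
grip_force: 50.0
scene t4.40 np 176 y0=82.8mm skew-0.12 floor h8.9 sagx(dz/dy)-0.0018 dz/dx 0.0016 world floor slope y 0.0347
ends [-0.15006086  0.15194118]
top t4.40 np 0 y0=nanmm skewnan floor h8.9 sagx(dz/dy)-0.0018 dz/dx -0.0004 world floor slope y 0.0347
ends [-0.14852488  0.15185288]
[ 3.2 86.1  nan]
[ 4.  81.8  nan]
[ 4.4 82.8  nan]
tool tiltY 0.0365 X -0.0004 pos [0.5194 0.2023 0.1352] f [ 0.2 -0.  -5.2] w 0.224 gf 50.0
```

```bash
python3 -m inch '[{"slide":[0,0,-0.04],"angular":[0,0,0],"claw":-1},{"slide":[0,0,-0.08],"angular":[0,0,0],"claw":-1},{"slide":[0,0,-0.12],"angular":[0.04,0,0],"claw":-1}]'
python3 pk.py -l
```

```text
time: 4.8
position: [0.5195, 0.2018, 0.1655]
tool_rot: [0.046, 3.141, 0.023]
ft_force: [0.3, 0.0, -6.6]
grip_width: 0.226
grip_force: 50.0
scene t4.80 np 71 y0=70.1mm skew-0.08 floor h8.9 sagx(dz/dy)-0.0005 dz/dx -0.0014 world floor slope y 0.0141
ends [-0.15028418  0.1519141 ]
top t4.80 np 0 y0=nanmm skewnan floor h9.0 sagx(dz/dy)0.0005 dz/dx 0.0027 world floor slope y 0.0151
ends [-0.14802622  0.1518    ]
[ 3.2 86.1  nan]
[ 4.  81.8  nan]
[ 4.4 82.8  nan]
[ 4.8 70.1  nan]
tool tiltY 0.0146 X 0.0003 pos [0.5195 0.2018 0.1655] f [ 0.3  0.  -6.6] w 0.226 gf 50.0
```

```bash
python3 -m inch '[{"slide":[0,0,-0.03],"angular":[0.03,0,0],"claw":-1},{"slide":[0,0,-0.06],"angular":[0.03,0,0],"claw":-1},{"slide":[0,0,-0.09],"angular":[0.03,0,0],"claw":-1}]'
python3 pk.py -l
```

```text
time: 5.2
position: [0.5192, 0.2026, 0.1875]
tool_rot: [-0.043, -3.141, 0.0]
ft_force: [-0.2, -0.4, -5.6]
grip_width: 0.226
grip_force: 50.0
scene t5.20 np 20 y0=18.9mm skew0.02 floor h8.8 sagx(dz/dy)-0.0032 dz/dx 0.0009 world floor slope y -0.0033
ends [-0.15052182  0.15291839]
top t5.20 np 0 y0=nanmm skewnan floor h8.6 sagx(dz/dy)-0.0008 dz/dx 0.0032 world floor slope y -0.0009
ends [-0.149708    0.15014169]
[ 4.  81.8  nan]
[ 4.4 82.8  nan]
[ 4.8 70.1  nan]
[ 5.2 18.9  nan]
tool tiltY -0.0001 X -0.0002 pos [0.5192 0.2026 0.1875] f [-0.2 -0.4 -5.6] w 0.226 gf 50.0
```

```bash
python3 -m inch '[{"slide":[0,0,0],"angular":[0.04,0,0],"claw":-1},{"slide":[0,0,0],"angular":[0.04,0,0],"claw":-1}]'
python3 pk.py -v
python3 - <<'E'
from h import *
import glob,os
print(ctrl.get_state()["time"])
f=max(glob.glob("pics/v_scene*"),key=os.path.getmtime);c=cv2.imread(f)[130:290,350:540];cv2.imwrite("pics/c1.png",cv2.resize(c,None,fx=4,fy=3.7,interpolation=2))
E
```

```text
time: 5.5
position: [0.5189, 0.2029, 0.1866]
tool_rot: [-0.043, -3.14, 0.034]
ft_force: [-0.3, 0.6, -5.7]
grip_width: 0.227
grip_force: 50.0
scene t5.50 np 23 y0=19.6mm skew0.01 floor h9.0 sagx(dz/dy)-0.0020 dz/dx 0.0023 world floor slope y -0.0236
top t5.50 np 0 y0=nanmm skewnan floor h6.5 sagx(dz/dy)-0.0046 dz/dx 0.0024 world floor slope y -0.0262
[ 4.4 82.8  nan]
[ 4.8 70.1  nan]
[ 5.2 18.9  nan]
[ 5.5 19.6  nan]
tool tiltY -0.0216 X -0.0008 pos [0.5189 0.2029 0.1866] f [-0.3  0.6 -5.7] w 0.227 gf 50.0
5.6
```

View pics/c1.png

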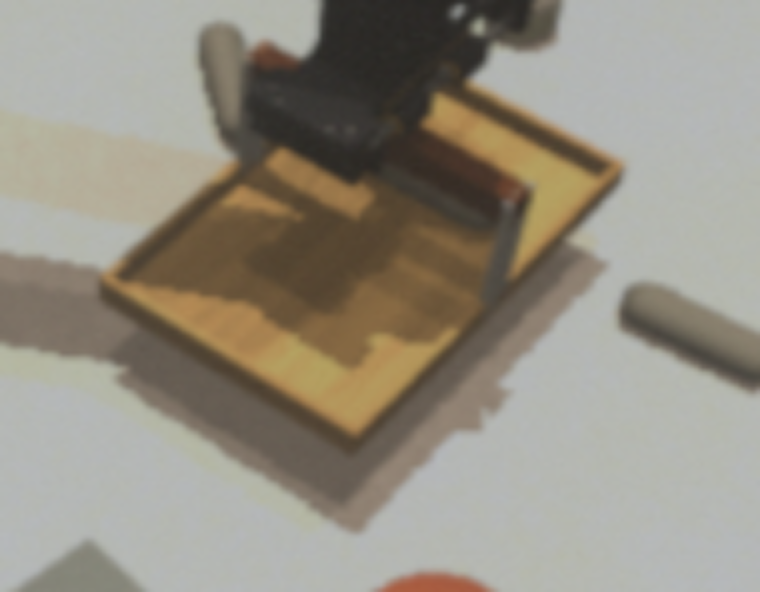

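```bash
cat > tk.py <<'E'
# tracker: grey pixels in the tray volume (scene camera); history of pestle y in tray axes
from h import *
import json,os,sys,pickle
from scipy.optimize import least_squares
def meas(s,im,dbg=0):
    r=R.from_rotvec(s["tool_rot"]).as_matrix(); A=np.stack([-r[:,0],r[:,1],-r[:,2]],1)
    O=s["position"]-A[:,2]*.106; P=cloud(im).reshape(-1,3); ok=im["depth"].ravel()>0
    q=(P-O)@A; C=im["color"].reshape(-1,3).astype(float); sat=1-C.min(1)/np.maximum(C.max(1),1)
    inx=ok&(abs(q[:,0])<.088)&(abs(q[:,1])<.14)&(q[:,2]>-.01)&(q[:,2]<.07)
    fl=q[inx&(sat>.4)&(q[:,2]<.02)]
    for _ in range(3):
        G=np.c_[fl[:,:2],np.ones(len(fl))]; c=np.linalg.lstsq(G,fl[:,2],rcond=None)[0]; fl=fl[abs(fl[:,2]-G@c)<.004]
    h=q[:,2]-(q[:,:2]@c[:2]+c[2])
    m=inx&(sat<.3)&(abs(q[:,0])<.07)&(h>.006)&(h<.047); p=q[m]; hp=h[m]
    y=n=np.nan
    if len(p)>5:
        f=lambda v: np.hypot(p[:,1]-v[0],hp-.022)-.022
        S=min((least_squares(f,[a],loss="soft_l1",f_scale=.002) for a in(p[:,1].mean(),p[:,1].mean()+.02)),key=lambda S:S.cost); y=S.x[0]; n=np.median(abs(S.fun))
    if dbg: print(np.c_[p,hp,sat[m]][::max(1,len(p)//25)].round(3))
    return y,len(p),n,c,A
if __name__=="__main__":
    s=ctrl.get_state(); im=ctrl.get_image("scene"); pickle.dump((s,im),open("last.pkl","wb"))
    y,n,e,c,A=meas(s,im,"-d" in sys.argv)
    f="h2.json"; H=json.load(open(f)) if os.path.exists(f) else []; H.append([s["time"],y*1e3]); json.dump(H,open(f,"w"))
    print("t%.2f y %.1fmm n%d res %.1f | tool slope %.4f sag %.4f dz/dx %.4f"%(s["time"],y*1e3,n,e*1e3,A[2,1],c[1],c[0]),"pos",s["position"].round(4),"yaw%.2f"%np.degrees(np.arctan2(A[1,0],A[0,0])),"tq",(A.T@s["torque"]).round(3))
    if len(H)>1: print("hist",np.round(H[-5:],1).tolist(),"v mm/s",round((H[-1][1]-H[-2][1])/(H[-1][0]-H[-2][0]),1))
E
python3 tk.py -d
```

```text
[[-0.017  0.044  0.035  0.026  0.233]
 [-0.011  0.04   0.037  0.029  0.206]
 [-0.018  0.041  0.027  0.018  0.19 ]
 [-0.007  0.04   0.036  0.027  0.19 ]
 [-0.015  0.042  0.023  0.015  0.226]
 [-0.002  0.039  0.035  0.027  0.203]
 [ 0.007  0.041  0.041  0.032  0.27 ]
 [ 0.001  0.041  0.031  0.022  0.194]
 [ 0.011  0.042  0.038  0.029  0.269]
 [ 0.001  0.042  0.025  0.017  0.194]
 [ 0.013  0.039  0.037  0.028  0.221]
 [ 0.005  0.042  0.024  0.015  0.231]
 [ 0.017  0.041  0.033  0.025  0.2  ]
 [ 0.027  0.042  0.039  0.031  0.254]
 [ 0.021  0.04   0.032  0.023  0.212]
 [ 0.031  0.042  0.037  0.029  0.239]
 [ 0.023  0.039  0.029  0.021  0.19 ]
 [ 0.033  0.039  0.037  0.028  0.194]
 [ 0.025  0.043  0.022  0.014  0.231]
 [ 0.036  0.041  0.034  0.025  0.197]
 [ 0.045  0.044  0.037  0.028  0.262]
 [ 0.036  0.043  0.027  0.018  0.182]
 [ 0.047  0.041  0.037  0.028  0.191]
 [ 0.036  0.045  0.019  0.011  0.231]
 [ 0.048  0.042  0.031  0.023  0.214]
 [ 0.057  0.043  0.038  0.029  0.233]
 [ 0.052  0.041  0.03   0.021  0.191]
 [ 0.062  0.043  0.036  0.027  0.246]
 [ 0.052  0.042  0.025  0.016  0.206]
 [ 0.06   0.049  0.024  0.015  0.215]]
t5.60 y 63.0mm n90 res 1.1 | tool slope -0.0213 sag -0.0020 dz/dx 0.0007 pos [0.519  0.2026 0.1865] yaw-1.58 tq [-0.081  0.006 -0.005]
```

```bash
python3 -m inch '[{"slide":[0,0,0],"angular":[-0.06,0,0],"claw":-1},{"slide":[0,0,0],"angular":[-0.06,0,0],"claw":-1}]' | grep time; python3 tk.py
```

```text
time: 5.85
t5.85 y 67.6mm n40 res 0.7 | tool slope 0.0111 sag 0.0003 dz/dx 0.0006 pos [0.5196 0.2008 0.187 ] yaw-1.73 tq [-0.111 -0.088  0.023]
hist [[5.6, 63.0], [5.8, 67.6]] v mm/s 18.6
```

```bash
python3 -m inch '[{"slide":[0,0,0],"angular":[-0.01,0,0],"claw":-1},{"slide":[0,0,0],"angular":[-0.01,0,0],"claw":-1},{"slide":[0,0,0],"angular":[-0.01,0,0],"claw":-1}]' | grep time; python3 tk.py
```

```text
time: 6.2
t6.20 y 67.2mm n41 res 0.7 | tool slope 0.0158 sag -0.0020 dz/dx 0.0005 pos [0.5193 0.2023 0.1871] yaw-1.62 tq [-0.174 -0.001 -0.009]
hist [[5.6, 63.0], [5.8, 67.6], [6.2, 67.2]] v mm/s -1.2
```

```bash
python3 -m inch '[{"slide":[0,0,0],"angular":[0,0,0],"claw":-1},{"slide":[0,0,0],"angular":[0,0,0],"claw":-1},{"slide":[0,0,0],"angular":[0,0,0],"claw":-1},{"slide":[0,0,0],"angular":[0.02,0,0],"claw":-1}]' | grep time; python3 tk.py
```

```text
time: 6.65
t6.65 y 67.1mm n42 res 0.5 | tool slope 0.0048 sag -0.0017 dz/dx 0.0009 pos [0.5194 0.2019 0.1871] yaw-1.66 tq [-0.135  0.029 -0.026]
hist [[5.6, 63.0], [5.8, 67.6], [6.2, 67.2], [6.6, 67.1]] v mm/s -0.1
```

Run:
```python
from tk import *
s,im=pickle.load(open("last.pkl","rb")); print(meas(s,im,1)[:3]); print(im["extrinsics"][:3,3])
c=im["color"][100:230,290:430,::-1]; cv2.imwrite("pics/c2.png",cv2.resize(np.clip(c*1.6,0,255).astype(np.uint8),None,fx=5,fy=4.5,interpolation=2))
```

```text
[[-0.011  0.074  0.05   0.041  0.278]
 [ 0.018  0.072  0.052  0.044  0.296]
 [ 0.036  0.075  0.048  0.039  0.293]
 [-0.019  0.045  0.03   0.021  0.25 ]
 [-0.016  0.045  0.033  0.024  0.263]
 [-0.019  0.045  0.025  0.016  0.21 ]
 [-0.015  0.045  0.028  0.019  0.233]
 [-0.012  0.046  0.03   0.021  0.241]
 [-0.012  0.046  0.024  0.016  0.219]
 [-0.007  0.044  0.03   0.021  0.25 ]
 [-0.005  0.048  0.028  0.019  0.259]
 [-0.009  0.049  0.018  0.01   0.266]
 [-0.004  0.046  0.025  0.017  0.25 ]
 [-0.002  0.05   0.023  0.014  0.233]
 [ 0.004  0.046  0.031  0.022  0.263]
 [ 0.001  0.045  0.025  0.016  0.23 ]
 [ 0.004  0.046  0.026  0.017  0.237]
 [ 0.009  0.044  0.032  0.023  0.259]
 [ 0.008  0.046  0.024  0.015  0.23 ]
 [ 0.013  0.044  0.03   0.021  0.224]
 [ 0.016  0.046  0.03   0.021  0.259]
 [ 0.012  0.047  0.021  0.012  0.258]
 [ 0.016  0.046  0.025  0.016  0.23 ]
 [ 0.019  0.048  0.025  0.016  0.224]
 [ 0.024  0.045  0.033  0.024  0.263]
 [ 0.02   0.047  0.023  0.014  0.246]
 [ 0.024  0.046  0.027  0.018  0.25 ]
 [ 0.028  0.045  0.03   0.021  0.259]
 [ 0.028  0.046  0.025  0.016  0.238]
 [ 0.032  0.045  0.029  0.02   0.242]
 [ 0.036  0.045  0.032  0.023  0.283]
 [ 0.033  0.045  0.024  0.015  0.265]
 [ 0.036  0.045  0.027  0.018  0.226]
 [ 0.04   0.044  0.031  0.022  0.254]
 [ 0.043  0.045  0.032  0.023  0.259]
 [ 0.04   0.047  0.023  0.014  0.246]
 [ 0.044  0.045  0.028  0.019  0.21 ]
 [ 0.048  0.044  0.032  0.024  0.237]
 [ 0.047  0.047  0.023  0.014  0.233]
 [ 0.052  0.046  0.028  0.019  0.222]
 [ 0.055  0.046  0.03   0.021  0.241]
 [ 0.055  0.048  0.024  0.015  0.246]]
(np.float64(0.06714990791618507), 42, np.float64(0.0004862647547425412))
[ 0.91147811 -0.5164897   1.12134295]
```

View pics/c2.png

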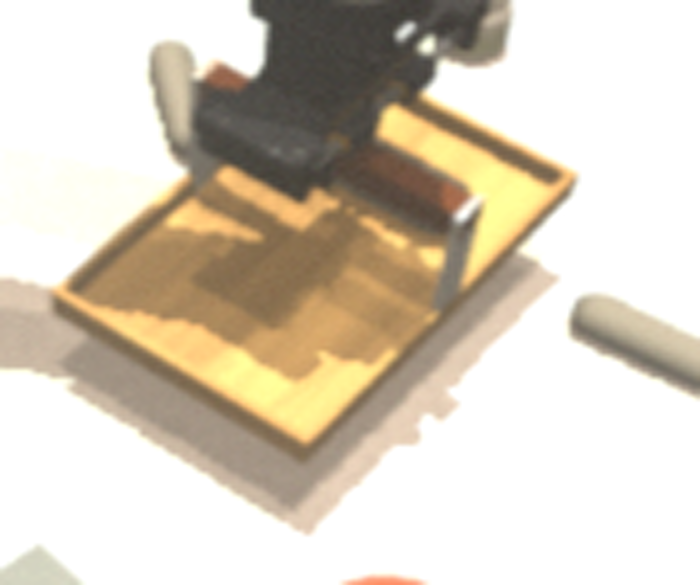

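```bash
python3 -m inch '[{"slide":[0,0,0],"angular":[-0.05,0,0],"claw":-1},{"slide":[0,0,0],"angular":[-0.05,0,0],"claw":-1},{"slide":[0,0,0],"angular":[-0.05,0,0],"claw":-1},{"slide":[0,0,0],"angular":[-0.05,0,0],"claw":-1},{"slide":[0,0,0],"angular":[-0.05,0,0],"claw":-1},{"slide":[0,0,0],"angular":[-0.02,0,0],"claw":-1}]' | grep time; python3 tk.py
```

```text
time: 7.3
t7.30 y 54.7mm n119 res 1.4 | tool slope 0.0150 sag -0.0020 dz/dx 0.0017 pos [0.5194 0.2017 0.1871] yaw-1.67 tq [-0.147 -0.02   0.031]
hist [[5.6, 63.0], [5.8, 67.6], [6.2, 67.2], [6.6, 67.1], [7.3, 54.7]] v mm/s -19.1
```

```bash
python3 -m inch '[{"slide":[0,0,0],"angular":[0,0,0],"claw":-1},{"slide":[0,0,0],"angular":[0,0,0],"claw":-1},{"slide":[0,0,0],"angular":[0,0,0],"claw":-1}]' | grep time; python3 tk.py
```

```text
time: 7.65
t7.65 y 44.9mm n190 res 1.5 | tool slope 0.0158 sag 0.0002 dz/dx -0.0001 pos [0.5193 0.2023 0.187 ] yaw-1.62 tq [-0.136 -0.052  0.008]
hist [[5.8, 67.6], [6.2, 67.2], [6.6, 67.1], [7.3, 54.7], [7.6, 44.9]] v mm/s -28.0
```

```bash
python3 -m inch '[{"slide":[0,0,0],"angular":[-0.02,0,0],"claw":-1},{"slide":[0,0,0],"angular":[-0.02,0,0],"claw":-1},{"slide":[0,0,0],"angular":[-0.02,0,0],"claw":-1},{"slide":[0,0,0],"angular":[0,0,0],"claw":-1}]' | grep time; python3 tk.py
```

```text
time: 8.1
t8.10 y 36.3mm n243 res 1.5 | tool slope 0.0153 sag -0.0013 dz/dx 0.0010 pos [0.5194 0.2018 0.1871] yaw-1.67 tq [-0.104 -0.038  0.005]
hist [[6.2, 67.2], [6.6, 67.1], [7.3, 54.7], [7.6, 44.9], [8.1, 36.3]] v mm/s -19.2
```

```bash
python3 -m inch '[{"slide":[0,0,0],"angular":[-0.025,0,0],"claw":-1},{"slide":[0,0,0],"angular":[-0.025,0,0],"claw":-1},{"slide":[0,0,0],"angular":[-0.025,0,0],"claw":-1},{"slide":[0,0,0],"angular":[-0.025,0,0],"claw":-1},{"slide":[0,0,0],"angular":[-0.02,0,0],"claw":-1}]' | grep time; python3 tk.py
```

```text
time: 8.65
t8.65 y 20.4mm n374 res 1.4 | tool slope 0.0261 sag -0.0007 dz/dx 0.0014 pos [0.5193 0.2022 0.1871] yaw-1.63 tq [-0.094  0.019  0.037]
hist [[6.6, 67.1], [7.3, 54.7], [7.6, 44.9], [8.1, 36.3], [8.6, 20.4]] v mm/s -28.9
```

```bash
python3 -m inch '[{"slide":[0,0,0],"angular":[0.02,0,0],"claw":-1},{"slide":[0,0,0],"angular":[0.05,0,0],"claw":-1},{"slide":[0,0,0],"angular":[0.05,0,0],"claw":-1},{"slide":[0,0,0],"angular":[0.05,0,0],"claw":-1}]' | grep time; python3 tk.py
```

```text
time: 9.1
t9.10 y 7.8mm n433 res 1.6 | tool slope 0.0001 sag 0.0009 dz/dx 0.0016 pos [0.5193 0.2027 0.187 ] yaw-1.57 tq [-0.003 -0.044  0.012]
hist [[7.3, 54.7], [7.6, 44.9], [8.1, 36.3], [8.6, 20.4], [9.1, 7.8]] v mm/s -27.8
```

```bash
python3 -m inch '[{"slide":[0,0,0],"angular":[0,0,0],"claw":-1},{"slide":[0,0,0],"angular":[0,0,0],"claw":-1},{"slide":[0,0,0],"angular":[0,0,0],"claw":-1}]' | grep time; python3 tk.py; python3 go.py "[.567,-.231,.198]" -11.2
```

```text
time: 9.45
t9.45 y 8.0mm n438 res 1.3 | tool slope 0.0001 sag 0.0012 dz/dx 0.0008 pos [0.5194 0.2022 0.1871] yaw-1.63 tq [ 0.091 -0.027 -0.036]
hist [[7.6, 44.9], [8.1, 36.3], [8.6, 20.4], [9.1, 7.8], [9.4, 8.0]] v mm/s 0.3
t 9.5 pos [0.5194 0.2022 0.1871] slide [-0.24  -1.727 -0.044] ang [0.    0.    0.319] f [ 0.2  0.2 -6.3] w 0.225 50.00009771436453 j [-0.63  0.15  0.23  1.76 -0.04  1.24  1.15]
```

```bash
python3 -m inch '[{"slide":[0,0,0],"angular":[-0.055,0,0],"claw":-1},{"slide":[0,0,0],"angular":[-0.055,0,0],"claw":-1},{"slide":[0,0,0],"angular":[-0.04,0,0],"claw":-1},{"slide":[0,0,0],"angular":[0,0,0],"claw":-1},{"slide":[0,0,0],"angular":[0,0,0],"claw":-1},{"slide":[0,0,0],"angular":[0,0,0],"claw":-1},{"slide":[0,0,0],"angular":[0,0,0],"claw":-1}]' | grep time; python3 tk.py
python3 - <<'E'
from tk import *
s,im=pickle.load(open("last.pkl","rb")); y,n,e,c,A=meas(s,im)
O=s["position"]-A[:,2]*.106; P=cloud(im).reshape(-1,3); q=(P-O)@A; h=q[:,2]-(q[:,:2]@c[:2]+c[2])
C=im["color"].reshape(-1,3).astype(float); sat=1-C.min(1)/C.max(1)
for nm,m in(("outer rail top",(h>.012)&(h<.023)),("all",(h>-.004)&(h<.023))):
    p=q[m&(abs(q[:,0])<.12)&(abs(q[:,1])<.17)&(sat>.35)]
    b=np.histogram(p[:,1],np.arange(-.165,.166,.003)); print(nm,len(p),np.percentile(p,[1,99],axis=0).round(4).tolist(), b[0][:10],b[0][-10:])
m=(h>.015)&(h<.023)&(sat>.35)
for sg in(-1,1): 
    p=q[m&(abs(q[:,0])<.085)&(abs(q[:,1]-sg*.147)<.012)]; print("rail",sg,len(p),p.mean(0).round(4),np.median(p,0).round(4))
m=(abs(q[:,0])<.07)&(h>.030)&(h<.050)&(abs(q[:,1])<.04); p=q[m]; print("pestle top",len(p),np.c_[p[:,1],h[m]].mean(0), p[h[m]>.041].mean(0))
E
```

```text
time: 10.2
t10.20 y 1.7mm n463 res 1.6 | tool slope -0.0000 sag 0.0010 dz/dx 0.0017 pos [0.5193 0.2025 0.187 ] yaw-1.60 tq [ 0.01   0.009 -0.024]
hist [[8.1, 36.3], [8.6, 20.4], [9.1, 7.8], [9.4, 8.0], [10.2, 1.7]] v mm/s -8.4
outer rail top 466 [[-0.0973, -0.1496, 0.0209], [0.1018, 0.1487, 0.0317]] [ 0  0  0  0  3 81 57 35  5  4] [ 0  2 11 35 20  2  0  0  0  0]
all 2955 [[-0.0948, -0.1487, 0.0051], [0.1007, 0.1478, 0.0308]] [  0   0   0   0   3 124  71  36   5   6] [22 25 46 87 49  4  0  0  0  0]
rail -1 126 [ 0.0047 -0.1461  0.0278] [ 0.0073 -0.1461  0.0277]
rail 1 41 [0.028  0.146  0.0272] [0.0267 0.1458 0.0272]
pestle top 365 [-0.00706569  0.0391087 ] [ 0.00927647 -0.00274237  0.0523592 ]
```

The tray is held level and the pestle is at rest within 2 mm of the middle. Next I carry it slowly, with a ramped speed.

```bash
python3 -m inch '[{"slide":[0,-0.0024,0],"angular":[0,0,0],"claw":-1},{"slide":[-0.001,-0.007,0],"angular":[0,0,0],"claw":-1},{"slide":[-0.002,-0.0143,0],"angular":[0,0,0],"claw":-1},{"slide":[-0.0033,-0.0238,0],"angular":[0,0,0],"claw":-1},{"slide":[-0.005,-0.0356,0],"angular":[0,0,0],"claw":-1},{"slide":[-0.007,-0.05,0],"angular":[0,0,0],"claw":-1},{"slide":[-0.0092,-0.0665,0],"angular":[0,0,0],"claw":-1},{"slide":[-0.012,-0.0855,0],"angular":[0,0,0],"claw":-1},{"slide":[-0.015,-0.107,0],"angular":[0,0,0],"claw":-1},{"slide":[-0.018,-0.131,0],"angular":[0,0,0],"claw":-1}]' | head -2
python3 -m inch '[{"slide":[-0.0035,-0.0247,-0.0044],"angular":[0,0,0.008],"claw":-1},{"slide":[-0.007,-0.0494,-0.0088],"angular":[0,0,0.016],"claw":-1},{"slide":[-0.0105,-0.0741,-0.0132],"angular":[0,0,0.024],"claw":-1},{"slide":[-0.014,-0.0988,-0.0176],"angular":[0,0,0.032],"claw":-1},{"slide":[-0.0175,-0.1235,-0.022],"angular":[0,0,0.04],"claw":-1},{"slide":[-0.021,-0.1482,-0.0264],"angular":[0,0,0.048],"claw":-1},{"slide":[-0.0245,-0.1729,-0.0308],"angular":[0,0,0.056],"claw":-1},{"slide":[-0.028,-0.1976,-0.0352],"angular":[0,0,0.064],"claw":-1},{"slide":[-0.0315,-0.2223,-0.0396],"angular":[0,0,0.072],"claw":-1},{"slide":[-0.035,-0.247,-0.044],"angular":[0,0,0.08],"claw":-1}]' | head -2
python3 -m inch '[{"slide":[-0.0045,-0.0246,0],"angular":[0,0,0.008],"claw":-1},{"slide":[-0.009,-0.0492,0],"angular":[0,0,0.016],"claw":-1},{"slide":[-0.0135,-0.0738,0],"angular":[0,0,0.024],"claw":-1},{"slide":[-0.018,-0.0984,0],"angular":[0,0,0.032],"claw":-1},{"slide":[-0.0225,-0.123,0],"angular":[0,0,0.04],"claw":-1},{"slide":[-0.027,-0.1476,0],"angular":[0,0,0.048],"claw":-1},{"slide":[-0.0315,-0.1722,0],"angular":[0,0,0.056],"claw":-1},{"slide":[-0.036,-0.1968,0],"angular":[0,0,0.064],"claw":-1},{"slide":[-0.0405,-0.2214,0],"angular":[0,0,0.072],"claw":-1},{"slide":[-0.045,-0.246,0],"angular":[0,0,0.08],"claw":-1}]' | head -2
python3 tk.py;  python3 go.py "[.567,-.231,.198]" -11.2
```

```text
time: 11.25
position: [0.523, 0.1689, 0.1871]
time: 12.25
position: [0.53, 0.1069, 0.1981]
time: 13.25
position: [0.5369, 0.0448, 0.1981]
t13.25 y 1.6mm n410 res 1.4 | tool slope 0.0001 sag 0.0019 dz/dx 0.0021 pos [0.5369 0.0448 0.1981] yaw-6.44 tq [0.026 0.036 0.017]
hist [[8.6, 20.4], [9.1, 7.8], [9.4, 8.0], [10.2, 1.7], [13.2, 1.6]] v mm/s -0.0
t 13.3 pos [0.537  0.0433 0.1981] slide [-0.244 -1.076  0.002] ang [-0.002  0.001  0.156] f [-0.4 -1.3 -5.3] w 0.226 50.00500928610563 j [-0.47  0.1   0.36  1.79 -0.04  1.25  1.36]
```

```bash
python3 -m inch '[{"slide":[-0.0028,-0.0122,0],"angular":[0,0,0.004],"claw":-1},{"slide":[-0.0072,-0.0317,0],"angular":[0,0,0.01],"claw":-1},{"slide":[-0.0121,-0.0537,0],"angular":[0,0,0.018],"claw":-1},{"slide":[-0.0176,-0.0781,0],"angular":[0,0,0.026],"claw":-1},{"slide":[-0.0231,-0.1025,0],"angular":[0,0,0.034],"claw":-1},{"slide":[-0.0286,-0.1269,0],"angular":[0,0,0.042],"claw":-1},{"slide":[-0.0341,-0.1513,0],"angular":[0,0,0.05],"claw":-1},{"slide":[-0.0396,-0.1757,0],"angular":[0,0,0.058],"claw":-1},{"slide":[-0.0451,-0.2,0],"angular":[0,0,0.067],"claw":-1},{"slide":[-0.0506,-0.2245,0],"angular":[0,0,0.076],"claw":-1}]' | head -2
python3 -m inch '[{"slide":[-0.0065,-0.0241,0],"angular":[0,0,0.008],"claw":-1},{"slide":[-0.013,-0.0482,0],"angular":[0,0,0.016],"claw":-1},{"slide":[-0.0195,-0.0723,0],"angular":[0,0,0.024],"claw":-1},{"slide":[-0.026,-0.0964,0],"angular":[0,0,0.032],"claw":-1},{"slide":[-0.0325,-0.1205,0],"angular":[0,0,0.04],"claw":-1},{"slide":[-0.039,-0.1446,0],"angular":[0,0,0.048],"claw":-1},{"slide":[-0.0455,-0.1687,0],"angular":[0,0,0.056],"claw":-1},{"slide":[-0.052,-0.1928,0],"angular":[0,0,0.064],"claw":-1},{"slide":[-0.0585,-0.2169,0],"angular":[0,0,0.072],"claw":-1},{"slide":[-0.065,-0.241,0],"angular":[0,0,0.08],"claw":-1}]' | head -2
python3 -m inch '[{"slide":[-0.0075,-0.0239,0],"angular":[0,0,0],"claw":-1},{"slide":[-0.015,-0.0478,0],"angular":[0,0,0],"claw":-1},{"slide":[-0.0225,-0.0717,0],"angular":[0,0,0],"claw":-1},{"slide":[-0.03,-0.0956,0],"angular":[0,0,0],"claw":-1},{"slide":[-0.0375,-0.1195,0],"angular":[0,0,0],"claw":-1},{"slide":[-0.045,-0.1434,0],"angular":[0,0,0],"claw":-1},{"slide":[-0.0525,-0.1673,0],"angular":[0,0,0],"claw":-1},{"slide":[-0.06,-0.1912,0],"angular":[0,0,0],"claw":-1},{"slide":[-0.0675,-0.2151,0],"angular":[0,0,0],"claw":-1},{"slide":[-0.075,-0.239,0],"angular":[0,0,0],"claw":-1}]' | head -2
python3 go.py "[.567,-.231,.198]" -11.2
```

```text
time: 14.3
position: [0.5432, -0.0124, 0.1981]
time: 15.3
position: [0.5501, -0.0744, 0.198]
time: 16.3
position: [0.5571, -0.1366, 0.198]
t 16.3 pos [ 0.5571 -0.1366  0.198 ] slide [-0.112 -0.363  0.   ] ang [0.    0.    0.004] f [-0.1  0.8 -6.8] w 0.225 50.00029904767871 j [-0.25  0.19  0.51  1.71 -0.1   1.27  1.65]
```

```bash
python3 -m inch '[{"slide":[-0.0075,-0.0239,0],"angular":[0,0,0],"claw":-1},{"slide":[-0.015,-0.0478,0],"angular":[0,0,0],"claw":-1},{"slide":[-0.0225,-0.0717,0],"angular":[0,0,0],"claw":-1},{"slide":[-0.03,-0.0956,0],"angular":[0,0,0],"claw":-1},{"slide":[-0.0375,-0.1195,0],"angular":[0,0,0],"claw":-1},{"slide":[-0.045,-0.1434,0],"angular":[0,0,0],"claw":-1},{"slide":[-0.0525,-0.1673,0],"angular":[0,0,0],"claw":-1},{"slide":[-0.06,-0.1912,0],"angular":[0,0,0],"claw":-1},{"slide":[-0.0675,-0.2151,0],"angular":[0,0,0],"claw":-1},{"slide":[-0.075,-0.239,0],"angular":[0,0,0],"claw":-1}]' | head -2
python3 -m inch '[{"slide":[-0.007,-0.0233,0],"angular":[0,0,0],"claw":-1},{"slide":[-0.0133,-0.0446,0],"angular":[0,0,0],"claw":-1},{"slide":[-0.0191,-0.064,0],"angular":[0,0,0],"claw":-1},{"slide":[-0.0242,-0.081,0],"angular":[0,0,0],"claw":-1},{"slide":[-0.0287,-0.0958,0],"angular":[0,0,0],"claw":-1},{"slide":[-0.0321,-0.1075,0],"angular":[0,0,0],"claw":-1},{"slide":[-0.0347,-0.116,0],"angular":[0,0,0],"claw":-1},{"slide":[-0.0363,-0.1214,0],"angular":[0,0,0],"claw":-1},{"slide":[-0.037,-0.1238,0],"angular":[0,0,0],"claw":-1},{"slide":[-0.037,-0.124,0],"angular":[0,0,0],"claw":-1}]' | head -2
python3 tk.py;  python3 go.py "[.567,-.231,.198]" -11.2
cat > fin.py <<'E'
from tk import *
s=ctrl.get_state()
psi=-.196; B=np.array([[np.cos(psi),-np.sin(psi),0],[np.sin(psi),np.cos(psi),0],[0,0,1]]); S=np.array([.567,-.231,0])
for n in("scene","top"):
    im=ctrl.get_image(n); save(im,"f_%s.png"%n,s=1.25); P=cloud(im).reshape(-1,3); C=im["color"].reshape(-1,3).astype(float); sat=1-C.min(1)/np.maximum(C.max(1),1); w=(P-S)@B
    box=(abs(w[:,0])<.13)&(abs(w[:,1])<.18)
    fl=w[box&(abs(w[:,0])<.08)&(abs(w[:,1])<.13)&(sat>.4)&(abs(w[:,2]-.098)<.012)]
    G=np.c_[fl[:,:2],np.ones(len(fl))]; c=np.linalg.lstsq(G,fl[:,2],rcond=None)[0]; print(n,"floor z %.4f slopes"%c[2],c[:2].round(4),len(fl))
    ra=w[box&(abs(w[:,2]-.118)<.006)&(sat>.3)]
    r=cv2.minAreaRect((ra[:,:2]*1000).astype(np.float32)); print(" rail rect in stand axes",np.round(r[0],1),np.round(r[1],1),round(r[2],2),"pct",np.percentile(ra,[1,99],axis=0).round(4)[:,:2].tolist())
    pe=w[box&(abs(w[:,0])<.085)&(abs(w[:,1])<.06)&(sat<.3)&(w[:,2]>.107)&(w[:,2]<.145)]
    if len(pe)>20:
        f=lambda v: np.hypot(pe[:,1]-v[0]-v[2]*pe[:,0],pe[:,2]-v[1])-.022
        q=least_squares(f,[0,.12,0],loss="soft_l1",f_scale=.002).x; print(" pestle y,z,skew",q.round(4),"x range",np.percentile(pe[:,0],[1,99]).round(4),len(pe))
    pl=w[(abs(w[:,0])<.15)&(abs(w[:,1])<.2)&(w[:,2]<.02)&(w[:,2]>-.01)]; print(" plate pts",len(pl))
    cam=w[(w[:,0]>.15)&(w[:,0]<.35)&(abs(w[:,1])<.1)&(w[:,2]>.08)&(w[:,2]<.19)&(C.max(1)<80)]; print(" cam",np.percentile(cam,[1,50,99],axis=0).round(3).tolist())
E
python3 fin.py
```

```text
time: 17.3
position: [0.564, -0.1989, 0.198]
time: 18.3
position: [0.567, -0.2305, 0.198]
t18.30 y -0.9mm n363 res 1.3 | tool slope 0.0002 sag 0.0024 dz/dx 0.0002 pos [ 0.567  -0.2305  0.198 ] yaw-11.09 tq [0.    0.048 0.024]
hist [[9.1, 7.8], [9.4, 8.0], [10.2, 1.7], [13.2, 1.6], [18.3, -0.9]] v mm/s -0.5
t 18.35 pos [ 0.567  -0.2304  0.198 ] slide [-0.    -0.002  0.   ] ang [ 0.    -0.     0.004] f [ 0.2 -0.2 -5.7] w 0.223 50.00010833144188 j [-0.12  0.28  0.56  1.62 -0.15  1.29  1.84]
scene floor z 0.1001 slopes [0.0003 0.0027] 3379
 rail rect in stand axes [1.3 1.5] [200.5 298.3] 0.23 pct [[-0.0978, -0.1476], [0.1012, 0.1494]]
 pestle y,z,skew [-0.0013  0.121   0.0395] x range [-0.0413  0.0681] 347
 plate pts 5358
 cam [[0.199, -0.058, 0.099], [0.25, -0.008, 0.161], [0.275, 0.054, 0.176]]
top floor z 0.0987 slopes [-0.0032  0.0023] 1131
 rail rect in stand axes [-0.4  1.2] [200.1 296.3] 0.2 pct [[-0.1002, -0.1466], [0.099, 0.1485]]
 plate pts 2851
 cam [[0.193, -0.054, 0.097], [0.229, 0.004, 0.157], [0.269, 0.059, 0.176]]
```

View pics/f_scene.png

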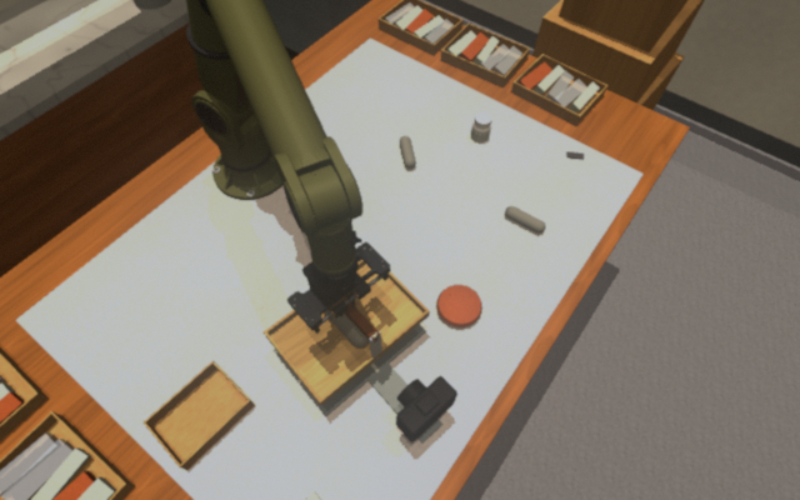

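```bash
for i in 1 2 3; do python3 -m inch '[{"slide":[0,0,0],"angular":[0,0,0],"claw":-1},{"slide":[0,0,0],"angular":[0,0,0],"claw":-1},{"slide":[0,0,0],"angular":[0,0,0],"claw":-1},{"slide":[0,0,0],"angular":[0,0,0],"claw":-1},{"slide":[0,0,0],"angular":[0,0,0],"claw":-1},{"slide":[0,0,0],"angular":[0,0,0],"claw":-1},{"slide":[0,0,0],"angular":[0,0,0],"claw":-1},{"slide":[0,0,0],"angular":[0,0,0],"claw":-1},{"slide":[0,0,0],"angular":[0,0,0],"claw":-1},{"slide":[0,0,0],"angular":[0,0,0],"claw":-1}]' | head -1; done; python3 tk.py
```

```text
time: 19.45
time: 20.45
time: 21.45
t21.45 y -1.1mm n366 res 1.4 | tool slope 0.0001 sag 0.0024 dz/dx -0.0001 pos [ 0.567  -0.2305  0.198 ] yaw-11.09 tq [-0.026 -0.008  0.028]
hist [[9.4, 8.0], [10.2, 1.7], [13.2, 1.6], [18.3, -0.9], [21.4, -1.1]] v mm/s -0.1
```

The picture shows the tray over the plate at (345,340), square to the camera at (425,405). The pestle is at the tray's middle at (350,330) and the bystanders are untouched. It's steady, so I'll hold another 4 s and hand in.

```bash
for i in 1 2 3 4; do python3 -m inch '[{"slide":[0,0,0],"angular":[0,0,0],"claw":-1},{"slide":[0,0,0],"angular":[0,0,0],"claw":-1},{"slide":[0,0,0],"angular":[0,0,0],"claw":-1},{"slide":[0,0,0],"angular":[0,0,0],"claw":-1},{"slide":[0,0,0],"angular":[0,0,0],"claw":-1},{"slide":[0,0,0],"angular":[0,0,0],"claw":-1},{"slide":[0,0,0],"angular":[0,0,0],"claw":-1},{"slide":[0,0,0],"angular":[0,0,0],"claw":-1},{"slide":[0,0,0],"angular":[0,0,0],"claw":-1},{"slide":[0,0,0],"angular":[0,0,0],"claw":-1}]' | head -1; done; python3 tk.py; python3 -c "
from bench import ctrl
print(ctrl.close_job())"
```

```text
time: 22.5
time: 23.5
time: 24.5
time: 25.5
t25.50 y -1.0mm n367 res 1.3 | tool slope 0.0001 sag 0.0022 dz/dx 0.0005 pos [ 0.567  -0.2305  0.198 ] yaw-11.10 tq [ 0.083 -0.047  0.008]
hist [[10.2, 1.7], [13.2, 1.6], [18.3, -0.9], [21.4, -1.1], [25.5, -1.0]] v mm/s 0.0
the job is handed in; nothing more can be done
None
```

The job is handed in at 25.5 s: the tray is held level and square over the stand's base plate, with the pestle at lens height. It stayed within about 3 mm of the tray's middle for over 7 s, never came near an end rail, and nothing else on the table was touched.

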